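# Unlock the specimen stage of a microscope

## Task

The specimen stage is locked. With a fingertip against its knurled rim, roll the big locking collar counter-clockwise as seen from above by two full turns (to within a quarter turn), which lifts its locking pin, and only then push the carriage at its upright push plate, away from the robot, until it stands fully against the far stop. Nothing is to be gripped or lifted: the dish stays lying in its seat on the carriage, and the small thumbscrew and the other things on the desk stay as they are.

Things in the scene. Friction and masses are not known exactly. Their poses are not given: they have to be found in the camera images.
- stage: Specimen stage, a fixed grey painted base plate 190 (x) x 360 (y) x 30 mm high, turned up to 0.35 rad from square. Origin: centre of its underside, on the desk; its x is the carriage's travel and points away from the robot, y along its long side to the left, z up. The big collar stands at stage (x 0, y +85 mm), the carriage's middle line lies at stage y -80 mm, the small thumbscrew at (30, -160).
- collar_axis (a point): Fixed point on the collar's vertical axis, 47 mm above the desk, on top of the flat steel bridge (stage x -45 to +85 mm, 62 mm wide in y) that carries the collar; axes as the stage. The collar is a plain aluminium disc 93 mm across over its 30 upright knurl ridges (about 2 mm proud, 9 mm apart); when locked its rim runs from 2 to 28 mm above this point, and it climbs 2 mm per turn. Too wide for the fingers to span.
- collar (a joint): Angle of the big locking collar, rad: 0 when locked, at the start; grows as it turns counter-clockwise seen from above; two full turns = 12.57; threads end at 20. It turns against slight friction (about 0.035 N m), stays where it is left, and its pin leaves the hole in the carriage's tongue after about 1.5 turns.
- index_mark (a point): Short black index line (16 x 4 mm) on the collar's top face, 38 mm from its axis; turns with the collar. At the start it lies on the stage's -x side of the collar.
- carriage (a joint): Travel of the carriage along the stage's +x, m: 0 at the start, held there by the pin with about 2 mm of play; 0.040 against the far stop. Sliding friction about 1.5 N; stays where it is left.
- push_plate (a point): Middle of the near (-x) face of the upright aluminium push plate at the carriage's near edge; moves with the carriage, axes as the stage. The plate is 70 wide (y) x 10 thick (x), its top 14 mm above this point and 36 mm above the carriage's underside. The point is 52 mm above the desk. The stage's base edge lies 12 mm nearer the robot, 22 mm lower.
- seat (a point): Middle of the seat on the carriage's upper face, between six low stops 6 mm high, where the dish lies; moves with the carriage.
- dish_center (a point): Centre of the closed clear specimen dish, 60 mm across and 15 mm high, lying loose in the seat; 7.5 mm above the seat.
- thumbscrew (a joint): Angle of the small knurled thumbscrew, rad, 0 at the start; to be left alone.
- thumbscrew_top (a point): Top of the small knurled thumbscrew, 20 mm across, 47 mm above the desk, at the stage's right end.
- objective: Bystander: metal objective lens standing on the desk, 30 mm across, 46 mm high, between robot and stage. Origin: centre of its underside.
- spare_dish: Bystander: closed clear dish lying on the desk, 56 mm across, 15 mm high. Origin: centre of its underside.
- eyepiece: Bystander: black eyepiece standing on the desk at the stage's left end, 36 mm across, 50 mm high. Origin: centre of its underside.
- oil_bottle: Bystander: small amber bottle on the desk at the stage's right end, 28 mm across, 60 mm high. Origin: centre of its underside.
- slide_box: Bystander: grey box for glass slides beyond the stage, 85 x 32 x 26 mm high. Origin: centre of its underside, x along its length.
- mouse: Bystander: black computer mouse, 100 x 58 x 24 mm high, nearer the robot. Origin: centre of its underside, x along its length.
There are look-alikes about, which are no part of the job. Leave any black or green look-alike of the part that bears dish_center alone.

How it is judged:
On the way, in this order (a step that is already met when the one before it is completed fails the run):
1. the collar is loosened two full turns (within a quarter turn) with the carriage still back (value of joint collar between 10.95 and 14.2 rad and value of joint carriage below 0.006 m), for 0.2 s.
2. the carriage is pushed against the far stop (value of joint carriage above 0.037 m), for 0.2 s.
At the end, for the whole second after the job is handed in: The collar stands two full turns open (1.75 to 2.25 turns), the carriage is within 3 mm of the far stop, the dish lies flat in its seat within 8 mm of its middle (value of joint collar between 10.95 and 14.2 rad and value of joint carriage above 0.037 m and horizontal distance between dish_center and seat below 0.008 m and z of dish_center in the frame of seat between 0.004 and 0.012 m and angle between dish_center's own z axis and vertical below 0.1 rad); the robot touches nothing.
It fails at once if the dish is lifted out of its seat (z of dish_center in the frame of seat above 0.018 m).
It fails at once if the small thumbscrew is turned (value of joint thumbscrew above 0.35 rad or value of joint thumbscrew below -0.35 rad).
It fails at once if another thing on the desk is moved more than 25 mm or lifted (distance of any of objective, spare_dish, eyepiece, oil_bottle, slide_box, mouse from where it was at the start of the episode above 0.025 m).
It also fails if it takes over 72 s, if anything falls off the work surface, if the arm or the gripper's body presses on something with over 40 N, if the wrist force passes 120 N, or if a joint passes its speed limit or range.

## Robot

A 7-joint arm with a two-finger parallel gripper is mounted at the origin on the work surface. World frame = base frame: x ahead of the robot, y to its left, z up, the work surface at z = 0. Lengths are in m, angles in rad, forces in N, time in s.
With the tool pointing down it reaches from about 0.4 to 0.875 m from the base axis. Payload 6.5 kg.
Tool frame: the origin (TCP) lies at the very end of the fingers, on their centre line; the grasp point (between the pads) lies 19 mm behind it; z points along the fingers, y is the line along which they close (so a half turn about z gives the same grasp; the last joint's range is limited). The gripper opens to 85 mm and grips with 20 to 120 N. Pads are 22 mm wide; open, the fingers measure 114 mm over their backs; the gripper's body (76 mm by 85 mm) begins 54 mm behind the grasp point. The pads swing forward as they close: fully open they stand 13 mm farther back than shut.
Start: joints at [1.182, 0.536, -0.004, 1.538, 0.003, 1.067, -0.071], TCP at [0.206, -0.616, 0.203] pointing down, gripper open.
Joint ranges: [-2.7, 2.7], [-0.37, 2.16], [-1.27, 1.26], [0.24, 2.4], [-1.31, 4.45], [0.19, 1.91], [-2.76, 2.76]. Speed limits (rad/s): [2.39, 2.39, 3.14, 3.14, 3.14, 3.14, 3.14].

## Interface

Orientations are given as a 3x3 rotation matrix whose columns are the frame's x, y, z axes.
In Python, from station import manip gives the robot as it stands.
- The arm moves only by the tool servo_tool, never from a script. Its argument "increments" is a list of rows, each a list of 3 entries, a list of its own where there are three numbers: the shift along the tool's x, y, z as a fraction of full scale, then the turn, a rotation vector about the tool's x, y, z as a fraction of full scale, then the closure, from -1 (fully open) to 1 (shut). In form: [[[tx, ty, tz], [ax, ay, az], hand], ...]. A call has 1 to 20 rows; each row is the pose to reach, as a shift and turn from the pose commanded when the call began, along the tool's axes at that moment; what a row does not reach only later rows make up. Full scale, the value 1, is 0.2 m for a shift and 60 degrees for a turn. A row lasts 1/10 s, in which the tool goes at most 50 mm and 8.59 degrees, less where a joint would pass 70% of its speed; a pose out of reach is approached as far as the arm can. A call with a number of a shift or a turn outside -1 to 1 is refused whole. A call with a gripper value outside its range is refused whole. The fingers move at their own pace and stop on an object; the grip force is fixed at half the most. Time passes only in rows, so rows that repeat a pose let the fingers close. It gives the time, the measured TCP pose, the force, the opening and the grip force at its end, in the units of the state.
- manip.state(): the state, without advancing time (a new reading comes with each control period).
- manip.snapshot(name): name is "scene" or "top" or "wrist"; returns a dict with "image" (420x560x3 uint8, red, green, blue), "fx", "fy", "cx", "cy" (pixels), "pose" (4x4, takes a point from camera to world coordinates). Camera axes: x right, y down, z forward; pixel columns grow to the right and rows downward; lengths in m; the calibration is good to about 2 mm. A picture is of the moment at which its call begins. There is no depth.
- manip.hand_in(): hands the job in; it is judged then, once.
The state is a dict: "time": time; "qpos": joint angles; "dq": joint speeds; "joint_torque": joint torques, N m; "position": TCP position; "ee_rot": TCP orientation; "contact_force": force on the tool from outside, world axes, zero at the start; "torque": the same for the moment, N m; "gripper_width": opening from 0.0 (shut) to 1.0 (fully open); "grip_force": force on a finger pad.
Only numpy, scipy, OpenCV 4.12 (cv2) and the standard library are available. Lean on these libraries where they do the work, as an engineer would, in place of code of your own. Each camera call takes 0.05 s, during which the arm holds its last target. There are 200 camera calls.

## Working session

There is one attempt and no reset: what is moved stays moved. The work goes in short steps, Python scripts to look and compute and a tool call to move; the robot and the scene stay as the last step left them, time stands still between calls to the robot, and variables do not carry over. Pictures are saved under pics/ and viewed, at most 11 in all, crops included, and the job is handed in when it is done.

Besides the shell and the picture viewer there is one more tool, called after ">>>" as name(argument=value, ...), one argument or row to a line, values as JSON. servo_tool: Moves the arm, as the interface text tells. Its arguments: {"type":"object","properties":{"increments":{"type":"array"}},"required":["increments"]}

```bash
mkdir -p pics; ls; python3 - <<'E'
from station import manip
import cv2,numpy as np
s=manip.state()
for k in ("time","position","ee_rot","gripper_width","contact_force"): print(k,np.round(s[k],4).tolist())
a=[]
for n in("top","scene"):
    d=manip.snapshot(n); np.savez(f"pics/{n}0.npz",**d); cv2.imwrite(f"pics/{n}0.png",d["image"][...,::-1]); print(n,d["fx"],d["cx"],d["cy"],np.round(d["pose"],3).tolist())
E
```

```text
pics
time 0.0
position [0.2059, -0.6158, 0.2025]
ee_rot [[0.9483, 0.3173, -0.0007], [0.3173, -0.9483, 0.0016], [-0.0001, -0.0018, -1.0]]
gripper_width 1.0018
contact_force [-0.0703, -0.2685, 0.3622]
top 456.70938805658 273.870715159871 205.93447853688454 [[-0.027, -0.976, 0.215, 0.332], [-1.0, 0.028, -0.001, 0.01], [-0.005, -0.215, -0.977, 1.284], [0.0, 0.0, 0.0, 1.0]]
scene 422.52001910365533 272.438603231275 213.36195196065074 [[0.814, 0.324, -0.482, 1.053], [0.58, -0.469, 0.666, -0.613], [-0.01, -0.822, -0.57, 0.638], [0.0, 0.0, 0.0, 1.0]]
```

View pics/top0.png

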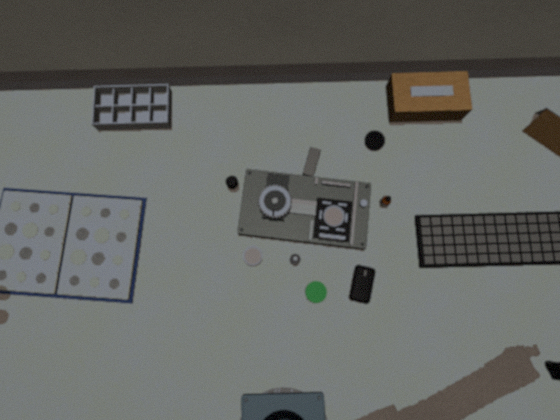

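View pics/scene0.png

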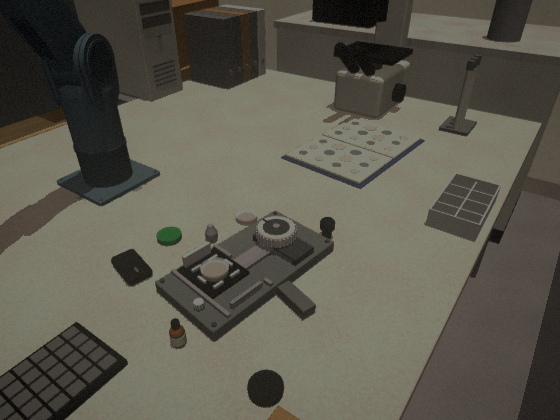

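Top view: the stage is at (305,210), the collar at (275,201), the carriage with the dish at (333,216), and the thumbscrew at (364,203). The objective is at (295,259) and the spare dish at (253,257).
Things that could be confused with the targets:
- Collar at (275,201) vs. thumbscrew at (364,203).
- Dish carriage at (333,216) vs. the green disc at (316,292), the black disc at (374,140) and the spare dish at (253,257).

I choose the ridged disc and the carriage on the grey plate, and check them in a close crop.

```bash
cat > h.py <<'E'
import numpy as np,cv2
def ray(d,uv,z):
    P=d["pose"]; r=P[:3,:3]@np.array([(uv[0]-d["cx"])/d["fx"],(uv[1]-d["cy"])/d["fy"],1]); o=P[:3,3]
    return o+r*(z-o[2])/r[2]
def pix(d,p):
    P=d["pose"]; c=P[:3,:3].T@(np.array(p)-P[:3,3]); return np.array([d["fx"]*c[0]/c[2]+d["cx"],d["fy"]*c[1]/c[2]+d["cy"]])
E
python3 - <<'E'
from h import *
d=np.load("pics/top0.npz"); im=d["image"][...,::-1]
c=cv2.resize(im[155:260,225:385],None,fx=5,fy=5,interpolation=cv2.INTER_CUBIC)
cv2.imwrite("pics/crop.png",cv2.convertScaleAbs(c,alpha=1.6)[:525])
E
```

```text
(no output)
```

View pics/crop.png

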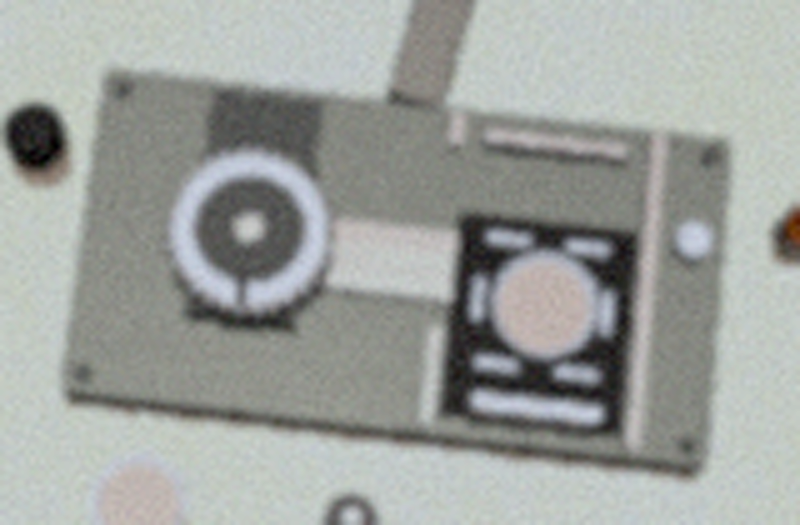

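The crop confirms the choice: collar centre at crop (249,230), index mark at (241,293), push-plate top at (538,407) and dish at (545,304). The stage's top-face corners are at (108,70), (732,138), (697,462) and (68,396).

```bash
python3 - <<'E'
from h import *
d=np.load("pics/top0.npz")
f=lambda x,y,z: ray(d,((x+.5)/5-.5+225,(y+.5)/5-.5+155),z)
C=[f(*p,.03) for p in((108,70),(732,138),(697,462),(68,396))]
print(np.round(C,4)); m=np.mean(C,0)
yv=(C[0]-C[1]+C[3]-C[2])[:2]; print("len",np.linalg.norm(yv)/2)
a=np.arctan2(-yv[0],yv[1]); print("yaw",a)
R=np.array([[np.cos(a),-np.sin(a)],[np.sin(a),np.cos(a)]])
print("collar from stage",m[:2]+R@[0,.085],"seen",f(249,230,.075)[:2])
print("width px", 158/5)
pp=f(538,407,.066)[:2]; print("plate top",pp,"stage",R.T@(pp-m[:2]))
dd=f(545,304,.06)[:2]; print("dish stage",R.T@(dd-m[:2]))
for n,p,z in(("obj",(350,510),.046),("eye",(36,135),.05),("dish2",(140,490),.015)):print(n,f(*p,z)[:2])
E
```

```text
[[ 0.719   0.0849  0.03  ]
 [ 0.6685 -0.2689  0.03  ]
 [ 0.4845 -0.2362  0.03  ]
 [ 0.531   0.1099  0.03  ]]
len 0.3533072827769933
yaw -0.1377571330769685
collar from stage [0.61243562 0.00661085] seen [0.61224371 0.00694224]
width px 31.6
plate top [ 0.51219123 -0.1457786 ] stage [-0.07836832 -0.07971153]
dish stage [-0.02038884 -0.07944262]
obj [ 0.46177494 -0.04351654]
eye [0.6760505  0.12461281]
dish2 [0.47941763 0.07153609]
```

>>> servo_tool(
  increments=[
    [[0.85,-0.83,0],[0,0,0],1],
    [[0.85,-0.83,0],[0,0,0],1],
    [[0.85,-0.83,0],[0,0,0],1],
    [[0.85,-0.83,0],[0,0,0],1],
    [[0.85,-0.83,0],[0,0,0],1],
    [[0.85,-0.83,0],[0,0,0],1],
  ],
)

```text
time: 0.7
position: [0.318, -0.3995, 0.2032]
ee_rot: [[0.946, 0.325, 0.001], [0.325, -0.946, 0.003], [0.002, -0.003, -1.0]]
contact_force: [-0.3, -0.6, -0.1]
gripper_width: 0.004
grip_force: 0.0
```

>>> servo_tool(
  increments=[
    [[0.85,-0.83,0],[0,0,0],1],
    [[0.85,-0.83,0],[0,0,0],1],
    [[0.85,-0.83,0],[0,0,0],1],
    [[0.85,-0.83,0],[0,0,0],1],
    [[0.85,-0.83,0],[0,0,0],1],
    [[0.85,-0.83,0],[0,0,0],1],
  ],
)

```text
time: 1.3
position: [0.4257, -0.1888, 0.2035]
ee_rot: [[0.946, 0.325, 0.001], [0.325, -0.946, 0.002], [0.002, -0.001, -1.0]]
contact_force: [-0.4, -0.4, 0.2]
gripper_width: 0.001
grip_force: 0.0
```

>>> servo_tool(
  increments=[
    [[0.4,-0.4,0],[0,0,-1],1],
    [[0.83,-0.83,0],[0,0,-1],1],
    [[0.83,-0.83,0],[0,0,-1],1],
    [[0.83,-0.83,0],[0,0,-1],1],
    [[0.83,-0.83,0],[0,0,-1],1],
    [[0.83,-0.83,0],[0,0,-1],1],
    [[0.83,-0.83,0],[0,0,-1],1],
    [[0.83,-0.83,0],[0,0,-1],1],
  ],
)

```text
time: 2.1
position: [0.5281, 0.0152, 0.2029]
ee_rot: [[0.199, 0.98, -0.001], [0.98, -0.199, -0.0], [-0.0, -0.001, -1.0]]
contact_force: [1.1, -0.3, -0.6]
gripper_width: 0.0
grip_force: 0.0
```

```bash
cat >> h.py <<'E'
C=np.array([.6123,.0068]); A=-.138
RS=np.array([[np.cos(A),-np.sin(A),0],[np.sin(A),np.cos(A),0],[0,0,1]])
RT=RS@np.array([[0,1,0],[1,0,0],[0,0,-1.]])   # tool x=stage y, tool y=stage x
def rep(m):
    from scipy.spatial.transform import Rotation as T
    s=m.state(); p=np.array(s["position"]); q=(RS.T@np.r_[p[:2]-C,p[2]])
    R=np.array(s["ee_rot"])
    print("t",s["time"],"collar-rel stage mm",np.round(q*1e3,1),"turn left/60deg",np.round(T.from_matrix(R.T@RT).as_rotvec()/np.deg2rad(60),3),
     "F stage",np.round(RS.T@np.array(s["contact_force"]),2),"q",np.round(s["qpos"],2),"w",s["gripper_width"])
    return s,q,R
E
python3 - <<'E'
from station import manip
from h import *
s,q,R=rep(manip)
t=RS@np.array([-.085,0,0])+np.r_[C,.2]; print("to start",np.round(R.T@(t-s["position"])/.2,3))
E
```

```text
t 2.1 collar-rel stage mm [-84.6  -3.3 202.9] turn left/60deg [-0.001  0.    -0.06 ] F stage [ 1.12 -0.17 -0.59] q [ 0.3   0.38 -0.51  1.84  0.22  0.98 -0.51] w 0.0003201448047714591
to start [ 0.016 -0.003  0.014]
```

>>> servo_tool(
  increments=[
    [[0.016,0,0.2],[0,0,-0.06],1],
    [[0.016,0,0.45],[0,0,-0.06],1],
    [[0.016,0,0.65],[0,0,-0.06],1],
    [[0.016,0,0.725],[0,0,-0.06],1],
    [[0.016,0,0.725],[0,0,-0.06],1],
  ],
)

```text
time: 2.6
position: [0.5273, 0.0186, 0.0568]
ee_rot: [[0.14, 0.99, -0.004], [0.99, -0.14, -0.001], [-0.001, -0.004, -1.0]]
contact_force: [-0.2, -0.9, -0.4]
gripper_width: -0.0
grip_force: 0.0
```

>>> servo_tool(
  increments=[
    [[0,0.04,0],[0,0,0],1],
    [[0,0.07,0],[0,0,0],1],
    [[0,0.09,0],[0,0,0],1],
    [[0,0.1,0],[0,0,0],1],
    [[0,0.1,0],[0,0,0],1],
  ],
)

```text
time: 3.1
position: [0.5492, 0.0167, 0.0589]
ee_rot: [[0.138, 0.99, 0.001], [0.99, -0.138, 0.0], [0.0, 0.001, -1.0]]
contact_force: [-0.4, -0.0, 0.9]
gripper_width: -0.001
grip_force: 0.0
```

```bash
python3 - <<'E'
from station import manip
from h import *
s,q,R=rep(manip)
d=manip.snapshot("wrist"); w=d["image"][...,::-1]; print(pix(d,s["position"]))
e=manip.snapshot("scene"); cv2.imwrite("pics/a.png",np.hstack([cv2.resize(w,(400,300)),cv2.resize(e["image"][190:340,170:370][...,::-1],(400,300))]))
E
```

```text
t 3.1 collar-rel stage mm [-63.9   1.1  58.9] turn left/60deg [ 0.001 -0.    -0.   ] F stage [-0.41 -0.06  0.85] q [ 0.22  0.61 -0.44  1.89  0.38  0.72 -0.57] w -0.0009670230546536425
[286.88391181 259.89269429]
```

View pics/a.png

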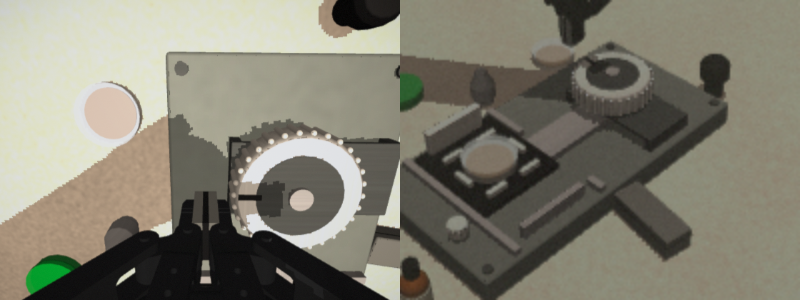

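The wrist view shows the shut fingertips just left of the rim at half-scale (205,190). The index mark is at (250,198), and the fingers are about 16 mm thick along stage x. I press in gently to find contact.

>>> servo_tool(
  increments=[
    [[0,0.015,0],[0,0,0],1],
    [[0,0.03,0],[0,0,0],1],
    [[0,0.04,0],[0,0,0],1],
    [[0,0.04,0],[0,0,0],1],
  ],
)

```text
time: 3.6
position: [0.5568, 0.0156, 0.0584]
ee_rot: [[0.138, 0.99, 0.0], [0.99, -0.138, 0.0], [0.0, 0.0, -1.0]]
contact_force: [-0.2, -0.2, -0.6]
gripper_width: -0.0
grip_force: 0.0
```

```bash
python3 - <<'E'
from station import manip
from h import *
rep(manip)
E
```

```text
t 3.6 collar-rel stage mm [-56.2   1.1  58.4] turn left/60deg [ 0. -0. -0.] F stage [-0.19 -0.24 -0.65] q [ 0.22  0.62 -0.44  1.87  0.38  0.73 -0.56] w -0.000413257364986877
```

>>> servo_tool(
  increments=[
    [[0,0.01,0],[0,0,0],1],
    [[0,0.02,0],[0,0,0],1],
    [[0,0.02,0],[0,0,0],1],
  ],
)

```text
time: 3.9
position: [0.5607, 0.0151, 0.0584]
ee_rot: [[0.138, 0.99, 0.0], [0.99, -0.138, 0.0], [0.0, 0.0, -1.0]]
contact_force: [-0.1, -0.5, 0.4]
gripper_width: 0.003
grip_force: 0.0
```

```bash
python3 - <<'E'
from station import manip
from h import *
rep(manip)
E
```

```text
t 3.9 collar-rel stage mm [-52.2   1.1  58.4] turn left/60deg [ 0. -0. -0.] F stage [-0.02 -0.53  0.36] q [ 0.22  0.63 -0.44  1.86  0.38  0.74 -0.56] w 0.002618600677348672
```

>>> servo_tool(
  increments=[
    [[0,0.01,0],[0,0,0],1],
    [[0,0.01,0],[0,0,0],1],
  ],
)

```text
time: 4.1
position: [0.5626, 0.0148, 0.0584]
ee_rot: [[0.138, 0.99, 0.0], [0.99, -0.138, 0.0], [0.0, 0.0, -1.0]]
contact_force: [0.6, 0.3, 0.5]
gripper_width: 0.002
grip_force: 0.0
```

>>> servo_tool(
  increments=[
    [[0,0.01,0],[0,0,0],1],
    [[0,0.01,0],[0,0,0],1],
  ],
)

```text
time: 4.3
position: [0.5646, 0.0145, 0.0584]
ee_rot: [[0.138, 0.99, 0.0], [0.99, -0.138, 0.0], [0.0, 0.0, -1.0]]
contact_force: [0.4, 1.1, -0.3]
gripper_width: 0.006
grip_force: 0.0
```

```bash
python3 - <<'E'
from station import manip
from h import *
rep(manip)
d=manip.snapshot("wrist"); w=d["image"][...,::-1]
e=manip.snapshot("scene"); cv2.imwrite("pics/b.png",np.hstack([cv2.resize(w[150:330,180:420],(400,300)),cv2.resize(e["image"][190:265,230:330][...,::-1],(400,300))]))
E
```

```text
t 4.3 collar-rel stage mm [-48.3   1.1  58.4] turn left/60deg [ 0. -0.  0.] F stage [ 0.23  1.19 -0.27] q [ 0.22  0.63 -0.43  1.85  0.38  0.74 -0.56] w 0.0056346924712393385
```

View pics/b.png

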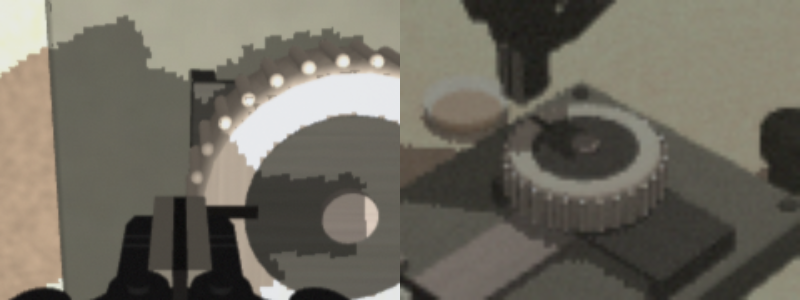

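The view shows the tip right at the rim (crop (205,205)), possibly just touching, with no clear force yet. I press 3 mm more.

>>> servo_tool(
  increments=[
    [[0,0.008,0],[0,0,0],1],
    [[0,0.015,0],[0,0,0],1],
    [[0,0.015,0],[0,0,0],1],
  ],
)

```text
time: 4.7
position: [0.5676, 0.0141, 0.0584]
ee_rot: [[0.138, 0.99, 0.0], [0.99, -0.138, 0.0], [0.0, 0.0, -1.0]]
contact_force: [-0.1, 0.6, 0.5]
gripper_width: 0.001
grip_force: 0.0
```

```bash
python3 - <<'E'
from station import manip
from h import *
rep(manip)
E
```

```text
t 4.7 collar-rel stage mm [-45.3   1.1  58.4] turn left/60deg [ 0. -0. -0.] F stage [-0.2   0.57  0.52] q [ 0.22  0.64 -0.43  1.84  0.38  0.75 -0.56] w 0.0005736109151831709
```

```bash
python3 - <<'E'
from station import manip
from h import *
s=manip.state()
d=manip.snapshot("wrist"); np.savez("pics/w.npz",**d)
e=manip.snapshot("scene"); np.savez("pics/s.npz",**e)
t=manip.snapshot("top")
for n,c in(("w",d),("s",e),("t",t)):
    print(n,"tcp",pix(c,s["position"]).round(1),"collar top pred",pix(c,[*C,.077]).round(1),"near rim",pix(c,np.r_[C,.06]+RS@[-.0465,0,0]).round(1))
a=cv2.resize(d["image"][180:380,230:430][...,::-1],(400,400))
b=cv2.resize(e["image"][190:265,240:315][...,::-1],(400,400))
cv2.imwrite("pics/c.png",np.hstack([a,b]))
# collar hub (bright disc) in wrist
E
```

```text
w tcp [286.9 259.9] collar top pred [381.3 278.8] near rim [284.6 263.1]
s tcp [261.5 224.2] collar top pred [275.3 225.9] near rim [260.7 223.7]
t tcp [272.2 218. ] collar top pred [274.4 200.4] near rim [272.6 218.3]
```

View pics/c.png

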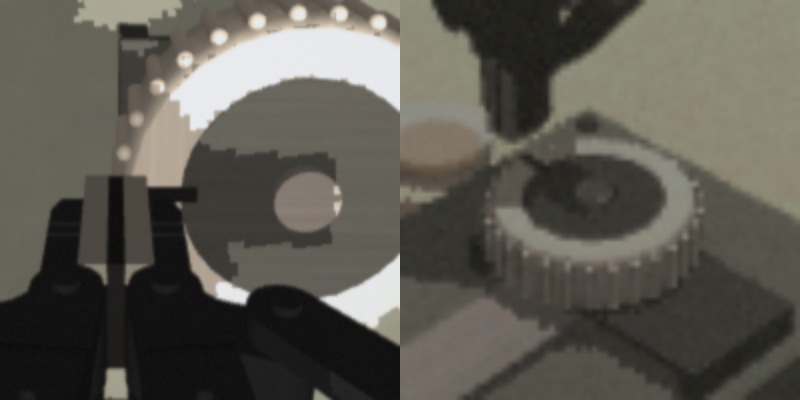

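```bash
python3 - <<'E'
from station import manip
from h import *
s=manip.state(); p=np.array(s["position"]);R=np.array(s["ee_rot"])
w=np.load("pics/w.npz");e=np.load("pics/s.npz")
for b in(0,.006,.012,.019):
  for ax in(-.011,0,.011): print(b,ax,pix(w,p+R@[ax,0,-b]).round(1),pix(e,p+R@[ax,0,-b]).round(1))
print(w["pose"].round(3), w["fx"]); print((R.T@(w["pose"][:3,3]-p)).round(3))
print(s["joint_torque"])
E
```

```text
0 -0.011 [286.3 278.5] [258.  226.3]
0 0 [286.3 259.9] [261.4 224.2]
0 0.011 [286.3 240.6] [264.7 222.2]
0.006 -0.011 [286.3 284. ] [257.9 224.2]
0.006 0 [286.3 265. ] [261.3 222.1]
0.006 0.011 [286.3 245.1] [264.6 220.1]
0.012 -0.011 [286.3 289.9] [257.9 222.1]
0.012 0 [286.3 270.3] [261.2 220. ]
0.012 0.011 [286.2 250. ] [264.6 218. ]
0.019 -0.011 [286.2 297.3] [257.8 219.6]
0.019 0 [286.2 277.1] [261.2 217.5]
0.019 0.011 [286.2 256. ] [264.5 215.5]
[[ 0.991 -0.13  -0.043  0.579]
 [-0.137 -0.941 -0.31   0.094]
 [-0.     0.313 -0.95   0.228]
 [ 0.     0.     0.     1.   ]] 353.25350504507503
[ 0.081  0.001 -0.17 ]
[ 1.10367592e-02 -5.45777714e+01 -5.96395120e+00 -1.87723321e+01
  1.16432196e-02 -1.93559601e-03  4.68509315e-04]
```

The force stays at zero and the fingertip's image ends higher than the stated TCP. The real tip may sit above the rim, so I back off and touch down on the base plate to check the tool length.

>>> servo_tool(
  increments=[
    [[0,-0.06,0],[0,0,0],1],
    [[0,-0.125,0],[0,0,0],1],
    [[0,-0.125,0.06],[0,0,0],1],
    [[0,-0.125,0.11],[0,0,0],1],
    [[0,-0.125,0.11],[0,0,0],1],
  ],
)

```text
time: 5.35
position: [0.5418, 0.0173, 0.0346]
ee_rot: [[0.138, 0.99, -0.003], [0.99, -0.138, -0.0], [-0.001, -0.002, -1.0]]
contact_force: [-0.6, -0.2, -0.3]
gripper_width: -0.0
grip_force: 0.0
```

```bash
python3 - <<'E'
from station import manip
from h import *
s,q,R=rep(manip)
e=manip.snapshot("scene");t=manip.snapshot("top");d=manip.snapshot("wrist")
print([pix(c,s["position"]).round(1) for c in(e,t,d)])
a=cv2.resize(e["image"][180:255,220:320][...,::-1],(533,400))
b=cv2.resize(d["image"][180:380,230:363][...,::-1],(266,400))
cv2.imwrite("pics/d.png",np.hstack([a,b]))
E
```

```text
t 5.35 collar-rel stage mm [-71.3   0.7  34.6] turn left/60deg [-0.002  0.001 -0.   ] F stage [-0.54 -0.29 -0.3 ] q [ 0.21  0.64 -0.42  1.91  0.4   0.67 -0.59] w -0.00011855335742477778
[array([253.8, 228. ]), array([271.4, 228.8]), array([285.3, 259.6])]
```

View pics/d.png

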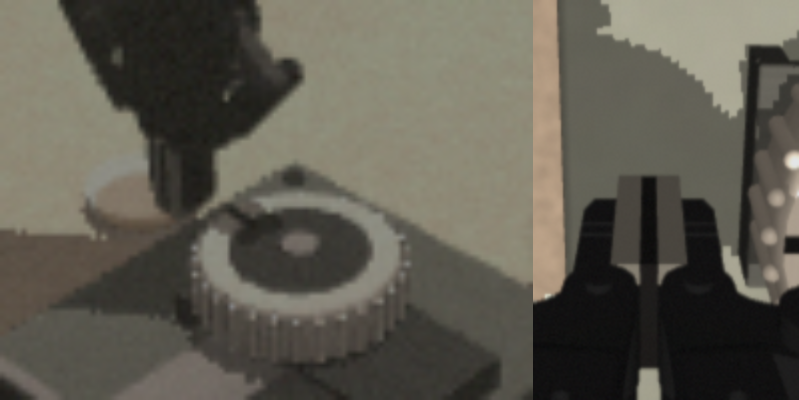

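The tip shows at crop (180,215), about 7.7 px above the reported TCP pixel. The real tip is therefore about 20 mm short of the reported TCP, at z≈0.055 now, which is the right height for the rim. I press towards the rim at this height.

>>> servo_tool(
  increments=[
    [[0,0.03,-0.01],[0,0,0],1],
    [[0,0.06,-0.01],[0,0,0],1],
    [[0,0.075,-0.01],[0,0,0],1],
    [[0,0.075,-0.01],[0,0,0],1],
  ],
)

```text
time: 5.9
position: [0.5583, 0.0155, 0.0387]
ee_rot: [[0.138, 0.99, 0.001], [0.99, -0.138, 0.0], [0.0, 0.001, -1.0]]
contact_force: [0.3, 0.4, 2.1]
gripper_width: 0.003
grip_force: 1.2
```

>>> servo_tool(
  increments=[
    [[0,0.01,0],[0,0,0],1],
    [[0,0.02,0],[0,0,0],1],
    [[0,0.02,0],[0,0,0],1],
  ],
)

```text
time: 6.2
position: [0.5586, 0.0154, 0.0382]
ee_rot: [[0.137, 0.991, -0.005], [0.991, -0.137, -0.0], [-0.001, -0.005, -1.0]]
contact_force: [-8.3, 0.4, 8.9]
gripper_width: 0.0
grip_force: 6.1
```

```bash
python3 - <<'E'
from station import manip
from h import *
rep(manip)
E
```

```text
t 6.2 collar-rel stage mm [-54.3   1.1  38.2] turn left/60deg [-0.005  0.001  0.001] F stage [-8.29 -0.75  8.94] q [ 0.21  0.66 -0.42  1.86  0.39  0.71 -0.58] w 0.0004961742611758338
```

```bash
cat > path.py <<'E'
import numpy as np
Rc,hx,hy=44,8,11
pts=[]
for k in range(3):
    for q,(sx,sy) in enumerate([(-1,-1),(1,-1),(1,1),(-1,1)]):
        f=np.deg2rad(np.linspace(180,270,31)+90*q); pts+=[(Rc*np.cos(a)+sx*hx,Rc*np.sin(a)+sy*hy) for a in f]
pts=np.array([(-52,1)]+pts); L=np.r_[0,np.cumsum(np.linalg.norm(np.diff(pts,axis=0),axis=1))]
def rows(n0,n=20,step=8.8,start=None):
    P=np.array([[np.interp((n0+i)*step,L,pts[:,k]) for k in(0,1)] for i in range(0,n+1)])
    D=(P[1:]-(P[0] if start is None else start))/200
    return [[[round(float(d[1]),2 if 0 else 3),round(float(d[0]),3),0],[0,0,0],1] for d in D],P[-1]
E
python3 - <<'E'
from path import *
for k in range(4):
    r,e=rows(20*k); print(str([x[0][:2] for x in r]),e.round(1))
E
```

```text
[[-0.044, 0.0], [-0.088, 0.002], [-0.131, 0.012], [-0.171, 0.03], [-0.206, 0.056], [-0.236, 0.088], [-0.259, 0.126], [-0.273, 0.167], [-0.28, 0.21], [-0.28, 0.254], [-0.28, 0.298], [-0.276, 0.342], [-0.263, 0.384], [-0.242, 0.423], [-0.214, 0.457], [-0.18, 0.484], [-0.141, 0.504], [-0.099, 0.516], [-0.055, 0.52], [-0.011, 0.52]] [52.  -1.2]
[[0.044, 0.0], [0.088, -0.002], [0.131, -0.011], [0.171, -0.029], [0.207, -0.055], [0.236, -0.087], [0.259, -0.125], [0.274, -0.166], [0.281, -0.209], [0.281, -0.253], [0.281, -0.297], [0.277, -0.341], [0.265, -0.383], [0.244, -0.422], [0.216, -0.456], [0.182, -0.484], [0.143, -0.504], [0.101, -0.516], [0.057, -0.52], [0.013, -0.52]] [-52.    1.4]
[[-0.044, 0.0], [-0.088, 0.002], [-0.131, 0.011], [-0.171, 0.029], [-0.207, 0.054], [-0.237, 0.086], [-0.26, 0.124], [-0.275, 0.165], [-0.282, 0.208], [-0.282, 0.252], [-0.282, 0.296], [-0.278, 0.34], [-0.266, 0.382], [-0.246, 0.421], [-0.218, 0.455], [-0.184, 0.483], [-0.145, 0.504], [-0.103, 0.516], [-0.059, 0.52], [-0.015, 0.52]] [52.  -1.6]
[[0.044, 0.0], [0.088, -0.001], [0.131, -0.011], [0.171, -0.028], [0.207, -0.054], [0.237, -0.086], [0.26, -0.123], [0.276, -0.164], [0.283, -0.207], [0.283, -0.251], [0.283, -0.295], [0.28, -0.339], [0.268, -0.381], [0.247, -0.42], [0.22, -0.454], [0.186, -0.482], [0.147, -0.503], [0.105, -0.516], [0.062, -0.52], [0.018, -0.52]] [-52.    1.9]
```

>>> servo_tool(
  increments=[
    [[0,0,-0.02],[0,0,0],1],
    [[-0.044,0,-0.02],[0,0,0],1],
    [[-0.088,0.002,-0.02],[0,0,0],1],
    [[-0.13,0.012,-0.02],[0,0,0],1],
    [[-0.17,0.03,-0.02],[0,0,0],1],
    [[-0.206,0.056,-0.02],[0,0,0],1],
    [[-0.236,0.088,-0.02],[0,0,0],1],
    [[-0.26,0.126,-0.02],[0,0,0],1],
    [[-0.273,0.167,-0.02],[0,0,0],1],
    [[-0.28,0.21,-0.02],[0,0,0],1],
    [[-0.28,0.254,-0.02],[0,0,0],1],
  ],
)

```text
time: 7.3
position: [0.6044, -0.0493, 0.0423]
ee_rot: [[0.138, 0.99, -0.001], [0.99, -0.138, -0.002], [-0.002, -0.001, -1.0]]
contact_force: [-2.6, -6.2, 2.3]
gripper_width: -0.003
grip_force: 2.9
```

```bash
cat >> h.py <<'E'
def mark(m,n="wrist",save=None):
    d=m.snapshot(n); g=d["image"]
    z=.077; al=np.deg2rad(np.arange(0,360,2)); 
    v=[]
    for r in (.035,.038,.041):
        uv=np.array([pix(d,np.r_[C,z]+RS@[r*np.cos(a),r*np.sin(a),0]) for a in al],np.float32)
        v.append(cv2.remap(g.max(2),uv[None,:,0],uv[None,:,1],cv2.INTER_LINEAR)[0])
    v=np.mean(v,0); i=np.argsort(v)[:8]; print(n,"darkest stage angles",np.rad2deg(al[i]).round(),v[i].round(),"median",np.median(v))
    if save: cv2.imwrite(save,g[...,::-1])
    return d
E
python3 - <<'E'
from station import manip
from h import *
rep(manip); mark(manip,"top"); d=mark(manip); np.savez("pics/w2.npz",**d)
cv2.imwrite("pics/e.png",d["image"][100:400,160:560][...,::-1])
E
```

```text
t 7.3 collar-rel stage mm [ -0.1 -56.6  42.3] turn left/60deg [-0.001  0.002 -0.001] F stage [-1.73 -6.55  2.27] q [ 0.3   0.71 -0.42  1.74  0.39  0.77 -0.44] w -0.0027854243145367403
top darkest stage angles [278. 280. 282. 276. 284. 274. 286. 288.] [10. 11. 11. 14. 16. 18. 21. 24.] median 146.0
wrist darkest stage angles [256. 258. 260. 254. 214. 212. 216. 210.] [ 27.  27.  74. 142. 165. 166. 167. 168.] median 232.5
```

View pics/e.png

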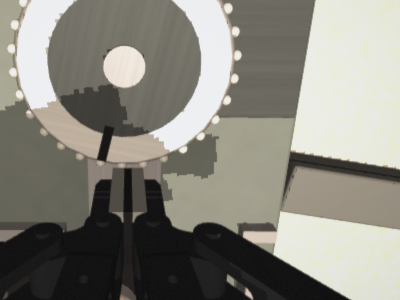

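The mark is at crop (105,145), stage angle about 257°, so the collar has turned about +77° in a quarter orbit. Rolling works, so I continue around.

```bash
python3 - <<'E'
from path import *
for k in range(3):
    r,e=rows(10+20*k); print(str([x[0][:2] for x in r]),e.round(1))
E
```

```text
[[0.0, 0.044], [0.004, 0.088], [0.017, 0.13], [0.038, 0.168], [0.066, 0.202], [0.1, 0.23], [0.139, 0.25], [0.181, 0.262], [0.225, 0.266], [0.269, 0.266], [0.313, 0.266], [0.357, 0.264], [0.4, 0.254], [0.44, 0.236], [0.475, 0.211], [0.505, 0.178], [0.528, 0.141], [0.543, 0.1], [0.55, 0.056], [0.55, 0.012]] [ 1.3 55. ]
[[0.0, -0.044], [-0.004, -0.088], [-0.016, -0.13], [-0.037, -0.169], [-0.065, -0.203], [-0.099, -0.23], [-0.138, -0.251], [-0.18, -0.263], [-0.224, -0.267], [-0.268, -0.267], [-0.312, -0.267], [-0.356, -0.265], [-0.399, -0.256], [-0.439, -0.238], [-0.475, -0.212], [-0.505, -0.18], [-0.528, -0.143], [-0.543, -0.102], [-0.55, -0.058], [-0.55, -0.014]] [ -1.5 -55. ]
[[0.0, 0.044], [0.004, 0.088], [0.016, 0.13], [0.036, 0.169], [0.064, 0.203], [0.098, 0.231], [0.137, 0.251], [0.179, 0.264], [0.223, 0.268], [0.267, 0.268], [0.311, 0.268], [0.355, 0.266], [0.398, 0.257], [0.438, 0.239], [0.474, 0.214], [0.504, 0.182], [0.527, 0.145], [0.543, 0.104], [0.55, 0.06], [0.55, 0.016]] [ 1.8 55. ]
```

>>> servo_tool(
  increments=[
    [[0,0.044,0],[0,0,0],1],
    [[0.004,0.088,0],[0,0,0],1],
    [[0.017,0.13,0],[0,0,0],1],
    [[0.038,0.168,0],[0,0,0],1],
    [[0.066,0.202,0],[0,0,0],1],
    [[0.1,0.23,0],[0,0,0],1],
    [[0.139,0.25,0],[0,0,0],1],
    [[0.181,0.262,0],[0,0,0],1],
    [[0.225,0.266,0],[0,0,0],1],
    [[0.269,0.266,0],[0,0,0],1],
  ],
)

```text
time: 8.4
position: [0.665, -0.0007, 0.0425]
ee_rot: [[0.137, 0.991, 0.002], [0.991, -0.137, 0.0], [0.0, 0.002, -1.0]]
contact_force: [2.9, -0.9, 0.5]
gripper_width: -0.0
grip_force: 1.4
```

```bash
python3 - <<'E'
from station import manip
from h import *
rep(manip); mark(manip,"top"); mark(manip)
E
```

```text
t 8.4 collar-rel stage mm [53.2 -0.2 42.5] turn left/60deg [ 0.002 -0.     0.   ] F stage [ 2.99 -0.54  0.45] q [ 0.21  0.79 -0.41  1.58  0.39  0.86 -0.49] w -4.6926302398693194e-05
top darkest stage angles [352. 354. 350. 356. 348.  12.  14. 358.] [17. 18. 20. 21. 23. 24. 24. 25.] median 99.66666666666667
wrist darkest stage angles [250. 252. 314. 316. 246. 256. 254. 248.] [17. 17. 17. 17. 17. 18. 18. 18.] median 161.16666666666669
```

>>> servo_tool(
  increments=[
    [[0.044,0,0],[0,0,0],1],
    [[0.088,-0.003,0],[0,0,0],1],
    [[0.131,-0.013,0],[0,0,0],1],
    [[0.171,-0.031,0],[0,0,0],1],
    [[0.206,-0.056,0],[0,0,0],1],
    [[0.236,-0.088,0],[0,0,0],1],
    [[0.259,-0.126,0],[0,0,0],1],
    [[0.274,-0.167,0],[0,0,0],1],
    [[0.281,-0.21,0],[0,0,0],1],
    [[0.281,-0.254,0],[0,0,0],1],
  ],
)

```text
time: 9.5
position: [0.6209, 0.0623, 0.0425]
ee_rot: [[0.137, 0.991, 0.001], [0.991, -0.137, 0.001], [0.001, 0.0, -1.0]]
contact_force: [1.3, 2.9, -0.0]
gripper_width: 0.001
grip_force: 1.7
```

```bash
python3 - <<'E'
from station import manip
from h import *
rep(manip); mark(manip,"top"); mark(manip); mark(manip,"scene")
E
```

```text
t 9.5 collar-rel stage mm [ 0.8 56.2 42.5] turn left/60deg [ 0.    -0.001  0.001] F stage [ 0.92  3.02 -0.  ] q [ 0.12  0.73 -0.42  1.69  0.39  0.8  -0.61] w 0.0008924721487247887
top darkest stage angles [116. 136. 152. 122. 124. 150. 118. 114.] [53. 53. 53. 54. 54. 54. 54. 54.] median 65.0
wrist darkest stage angles [240. 242. 244. 246. 248. 250. 252. 206.] [0. 0. 0. 0. 0. 0. 0. 0.] median 18.833333333333336
scene darkest stage angles [112. 110. 114. 108. 116. 106. 180. 182.] [42. 48. 50. 65. 70. 80. 83. 83.] median 134.0
```

>>> servo_tool(
  increments=[
    [[0,-0.044,0],[0,0,0],1],
    [[-0.004,-0.088,0],[0,0,0],1],
    [[-0.016,-0.13,0],[0,0,0],1],
    [[-0.037,-0.169,0],[0,0,0],1],
    [[-0.065,-0.203,0],[0,0,0],1],
    [[-0.099,-0.23,0],[0,0,0],1],
    [[-0.138,-0.251,0],[0,0,0],1],
    [[-0.18,-0.263,0],[0,0,0],1],
    [[-0.224,-0.267,0],[0,0,0],1],
    [[-0.268,-0.267,0],[0,0,0],1],
  ],
)

```text
time: 10.65
position: [0.5605, 0.0148, 0.0423]
ee_rot: [[0.138, 0.99, -0.001], [0.99, -0.138, 0.0], [-0.0, -0.001, -1.0]]
contact_force: [-3.4, 2.8, 3.5]
gripper_width: -0.001
grip_force: 3.6
```

```bash
python3 - <<'E'
from station import manip
from h import *
rep(manip); mark(manip); mark(manip,"scene")
E
```

```text
t 10.65 collar-rel stage mm [-52.4   0.8  42.3] turn left/60deg [-0.001  0.    -0.   ] F stage [-3.76  2.32  3.54] q [ 0.21  0.65 -0.42  1.86  0.39  0.71 -0.57] w -0.0010502724823924392
wrist darkest stage angles [280. 222. 226. 230. 284. 214. 224. 286.] [17. 17. 18. 18. 18. 18. 18. 18.] median 230.0
scene darkest stage angles [190. 188. 192. 186. 194. 184. 182. 176.] [44. 48. 50. 56. 63. 66. 74. 76.] median 136.16666666666669
```

>>> servo_tool(
  increments=[
    [[-0.044,0,0],[0,0,0],1],
    [[-0.088,0.002,0],[0,0,0],1],
    [[-0.13,0.012,0],[0,0,0],1],
    [[-0.17,0.03,0],[0,0,0],1],
    [[-0.206,0.056,0],[0,0,0],1],
    [[-0.236,0.088,0],[0,0,0],1],
    [[-0.26,0.126,0],[0,0,0],1],
    [[-0.273,0.167,0],[0,0,0],1],
    [[-0.28,0.21,0],[0,0,0],1],
    [[-0.28,0.254,0],[0,0,0],1],
  ],
)

```text
time: 11.75
position: [0.6047, -0.0499, 0.0422]
ee_rot: [[0.139, 0.99, -0.0], [0.99, -0.139, -0.003], [-0.003, 0.0, -1.0]]
contact_force: [-2.7, -7.0, 0.3]
gripper_width: 0.001
grip_force: 3.7
```

```bash
python3 - <<'E'
from station import manip
from h import *
rep(manip); d=mark(manip); e=mark(manip,"scene"); mark(manip,"top")
cv2.imwrite("pics/f.png",np.hstack([cv2.resize(d["image"][60:360,110:510],(400,300)),cv2.resize(e["image"][190:265,225:325],(400,300))])[...,::-1])
E
```

```text
t 11.75 collar-rel stage mm [  0.3 -57.2  42.2] turn left/60deg [ 0.     0.003 -0.001] F stage [-1.75 -7.36  0.34] q [ 0.3   0.71 -0.42  1.74  0.39  0.77 -0.45] w 0.001131930499022582
wrist darkest stage angles [302. 304. 306. 300. 218. 254. 228. 250.] [ 46.  47. 128. 133. 180. 183. 184. 184.] median 238.33333333333334
scene darkest stage angles [218. 186. 178. 262. 180. 216. 220. 176.] [28. 28. 28. 28. 28. 28. 28. 28.] median 88.33333333333333
top darkest stage angles [282. 284. 280. 286. 288. 278. 290. 276.] [10. 12. 13. 15. 16. 16. 18. 22.] median 144.33333333333334
```

View pics/f.png

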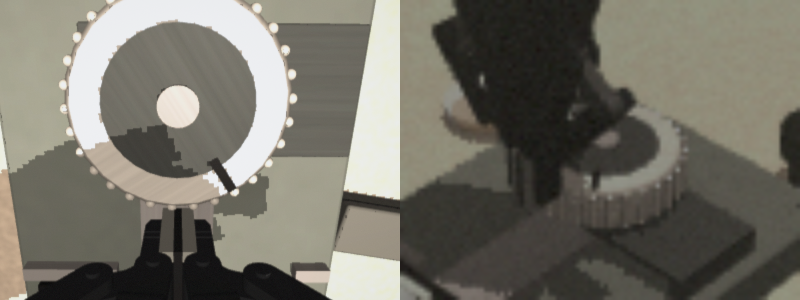

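The mark is at wrist crop (222,175), stage angle 303°. The total is 483°, with 237° to go. One more half orbit gives about 215°.

>>> servo_tool(
  increments=[
    [[0,0.044,0],[0,0,0],1],
    [[0.004,0.088,0],[0,0,0],1],
    [[0.017,0.13,0],[0,0,0],1],
    [[0.038,0.168,0],[0,0,0],1],
    [[0.066,0.202,0],[0,0,0],1],
    [[0.1,0.23,0],[0,0,0],1],
    [[0.139,0.25,0],[0,0,0],1],
    [[0.181,0.262,0],[0,0,0],1],
    [[0.225,0.266,0],[0,0,0],1],
    [[0.269,0.266,0],[0,0,0],1],
    [[0.313,0.266,0],[0,0,0],1],
    [[0.357,0.264,0],[0,0,0],1],
    [[0.4,0.254,0],[0,0,0],1],
    [[0.44,0.236,0],[0,0,0],1],
    [[0.475,0.211,0],[0,0,0],1],
    [[0.505,0.178,0],[0,0,0],1],
    [[0.528,0.141,0],[0,0,0],1],
    [[0.543,0.1,0],[0,0,0],1],
    [[0.55,0.056,0],[0,0,0],1],
    [[0.55,0.012,0],[0,0,0],1],
  ],
)

```text
time: 13.9
position: [0.6208, 0.0628, 0.0425]
ee_rot: [[0.137, 0.991, 0.001], [0.991, -0.137, 0.001], [0.001, 0.0, -1.0]]
contact_force: [2.0, 2.5, -1.1]
gripper_width: -0.004
grip_force: 1.5
```

```bash
python3 - <<'E'
from station import manip
from h import *
rep(manip); mark(manip); mark(manip,"scene"); mark(manip,"top")
E
```

```text
t 13.9 collar-rel stage mm [ 0.7 56.6 42.5] turn left/60deg [ 0.    -0.001  0.   ] F stage [ 1.65  2.77 -1.13] q [ 0.12  0.73 -0.42  1.69  0.39  0.8  -0.61] w -0.0035652837006312325
wrist darkest stage angles [240. 242. 244. 246. 248. 250. 252. 206.] [0. 0. 0. 0. 0. 0. 0. 0.] median 18.666666666666668
scene darkest stage angles [158. 156. 160. 154. 152. 162. 120. 112.] [39. 43. 53. 56. 72. 74. 80. 81.] median 128.16666666666669
top darkest stage angles [130. 132. 146. 136. 148. 122. 134. 112.] [53. 53. 53. 54. 54. 54. 54. 55.] median 64.66666666666667
```

The mark is at 158°, so the total is 698° (12.2 rad), which is within limits. I retreat and move in front of the push plate.

>>> servo_tool(
  increments=[
    [[0.1,0,0],[0,0,0],1],
    [[0.1,0,0],[0,0,0],1],
    [[0.1,0,-0.25],[0,0,0],1],
    [[0.1,0,-0.5],[0,0,0],1],
    [[0.1,0,-0.6],[0,0,0],1],
    [[-0.1,-0.15,-0.6],[0,0,0],1],
    [[-0.3,-0.3,-0.6],[0,0,0],1],
    [[-0.5,-0.4,-0.6],[0,0,0],1],
    [[-0.7,-0.52,-0.6],[0,0,0],1],
    [[-0.9,-0.52,-0.6],[0,0,0],1],
    [[-0.9,-0.52,-0.6],[0,0,0],1],
  ],
)

```text
time: 15.15
position: [0.4911, -0.1104, 0.1621]
ee_rot: [[0.147, 0.989, -0.002], [0.989, -0.147, -0.004], [-0.005, -0.002, -1.0]]
contact_force: [0.3, 0.2, 0.7]
gripper_width: 0.005
grip_force: 0.0
```

>>> servo_tool(
  increments=[
    [[-0.2,0,0],[0,0,0],1],
    [[-0.2,0,0],[0,0,0],1],
    [[-0.2,0,0],[0,0,0],1],
  ],
)

```text
time: 15.45
position: [0.4878, -0.1432, 0.1623]
ee_rot: [[0.14, 0.99, -0.001], [0.99, -0.14, -0.0], [-0.0, -0.0, -1.0]]
contact_force: [0.9, 1.1, -1.0]
gripper_width: -0.002
grip_force: 0.0
```

```bash
python3 - <<'E'
from station import manip
from h import *
s,q,R=rep(manip); mark(manip,"top"); d=mark(manip,"scene")
print("move", (np.array([-.103,-.165,.030])-q)[[1,0]]/.2, (q[2]-.03)/.2)
E
```

```text
t 15.45 collar-rel stage mm [-102.7 -165.7  162.3] turn left/60deg [-0.     0.    -0.002] F stage [ 0.75  1.2  -1.04] q [ 0.58  0.39 -0.47  1.93  0.23  0.88 -0.15] w -0.0015350308478517837
top darkest stage angles [158. 160. 156. 162. 154. 164. 152. 166.] [ 95.  97. 100. 106. 110. 117. 120. 127.] median 140.33333333333334
scene darkest stage angles [156. 158. 154. 160. 152. 306. 312. 150.] [ 50.  61.  63.  94.  96. 120. 122. 122.] median 132.66666666666666
move [ 0.00351229 -0.00136997] 0.6613383045503147
```

>>> servo_tool(
  increments=[
    [[0,0,0.25],[0,0,0],1],
    [[0,0,0.45],[0,0,0],1],
    [[0,0,0.6],[0,0,0],1],
    [[0,0,0.655],[0,0,0],1],
    [[0,0,0.655],[0,0,0],1],
  ],
)

```text
time: 16.05
position: [0.4875, -0.1408, 0.0305]
ee_rot: [[0.136, 0.991, -0.002], [0.991, -0.136, 0.001], [0.001, -0.002, -1.0]]
contact_force: [0.1, -0.7, 0.6]
gripper_width: -0.001
grip_force: 0.0
```

>>> servo_tool(
  increments=[
    [[0,0.02,0],[0,0,0],1],
    [[0,0.04,0],[0,0,0],1],
    [[0,0.06,0],[0,0,0],1],
    [[0,0.08,0],[0,0,0],1],
    [[0,0.1,0],[0,0,0],1],
    [[0,0.12,0],[0,0,0],1],
    [[0,0.12,0],[0,0,0],1],
  ],
)

```text
time: 16.75
position: [0.5135, -0.1458, 0.0321]
ee_rot: [[0.138, 0.99, 0.002], [0.99, -0.138, -0.001], [-0.0, 0.003, -1.0]]
contact_force: [1.3, -1.3, 4.5]
gripper_width: -0.001
grip_force: 2.5
```

```bash
python3 - <<'E'
from station import manip
from h import *
rep(manip)
E
```

```text
t 16.75 collar-rel stage mm [ -76.8 -164.7   32.1] turn left/60deg [ 0.002  0.    -0.   ] F stage [ 1.49 -1.06  4.53] q [ 0.48  0.63 -0.38  1.94  0.37  0.64 -0.26] w -0.0008791220546332687
```

>>> servo_tool(
  increments=[
    [[0,0.02,0],[0,0,0],1],
    [[0,0.04,0],[0,0,0],1],
    [[0,0.06,0],[0,0,0],1],
    [[0,0.08,0],[0,0,0],1],
    [[0,0.1,0],[0,0,0],1],
    [[0,0.12,0],[0,0,0],1],
    [[0,0.12,0],[0,0,0],1],
  ],
)

```text
time: 17.45
position: [0.537, -0.1493, 0.0321]
ee_rot: [[0.138, 0.99, 0.002], [0.99, -0.138, -0.001], [-0.001, 0.002, -1.0]]
contact_force: [0.4, -1.7, 5.0]
gripper_width: -0.003
grip_force: 3.3
```

```bash
python3 - <<'E'
from station import manip
from h import *
rep(manip)
E
```

```text
t 17.45 collar-rel stage mm [ -53.1 -164.9   32.1] turn left/60deg [ 0.002  0.    -0.   ] F stage [ 0.68 -1.65  4.97] q [ 0.47  0.66 -0.37  1.88  0.37  0.67 -0.26] w -0.00329649754354215
```

>>> servo_tool(
  increments=[
    [[0,0.01,0],[0,0,0],1],
    [[0,0.02,0],[0,0,0],1],
    [[0,0.02,0],[0,0,0],1],
  ],
)

```text
time: 17.75
position: [0.54, -0.1497, 0.0321]
ee_rot: [[0.138, 0.99, 0.0], [0.99, -0.138, -0.001], [-0.001, 0.0, -1.0]]
contact_force: [-1.3, -0.1, 6.7]
gripper_width: -0.003
grip_force: 4.7
```

```bash
python3 - <<'E'
from station import manip
from h import *
rep(manip); d=manip.snapshot("top"); e=manip.snapshot("scene")
cv2.imwrite("pics/g.png",np.hstack([cv2.resize(d["image"][160:265,240:380],(400,300)),cv2.resize(e["image"][190:340,150:350],(400,300))])[...,::-1])
E
```

```text
t 17.75 collar-rel stage mm [ -50.1 -165.    32.1] turn left/60deg [ 0.     0.001 -0.   ] F stage [-1.3  -0.28  6.7 ] q [ 0.47  0.66 -0.37  1.87  0.37  0.68 -0.26] w -0.002954711736004961
```

View pics/g.png

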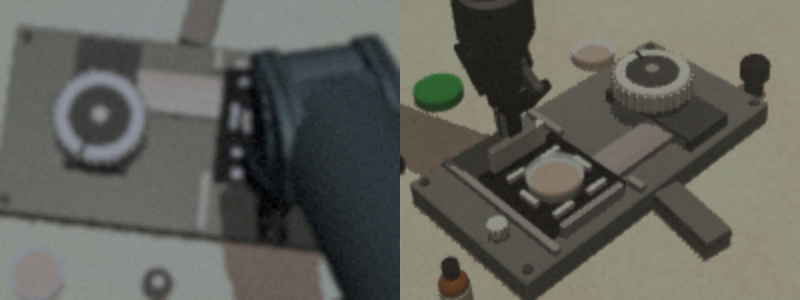

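The scene crop shows the carriage shoved nearly to the stop bar (590,210) with the dish in its seat (555,178). I press until the force rises.

>>> servo_tool(
  increments=[
    [[0,0.01,0],[0,0,0],1],
    [[0,0.02,0],[0,0,0],1],
    [[0,0.02,0],[0,0,0],1],
    [[0,0.02,0],[0,0,0],1],
  ],
)

```text
time: 18.25
position: [0.5401, -0.1498, 0.0319]
ee_rot: [[0.138, 0.99, -0.007], [0.99, -0.138, -0.001], [-0.002, -0.007, -1.0]]
contact_force: [-11.8, 1.5, 20.3]
gripper_width: 0.001
grip_force: 12.0
```

>>> servo_tool(
  increments=[
    [[0,0.01,0],[0,0,0],1],
    [[0,0.02,0],[0,0,0],1],
    [[0,0.02,0],[0,0,0],1],
    [[0,0.02,0],[0,0,0],1],
  ],
)

```text
time: 18.65
position: [0.5401, -0.1498, 0.0318]
ee_rot: [[0.138, 0.99, -0.014], [0.99, -0.138, -0.0], [-0.002, -0.014, -1.0]]
contact_force: [-22.8, 2.9, 32.6]
gripper_width: 0.005
grip_force: 19.3
```

```bash
python3 - <<'E'
from station import manip
from h import *
rep(manip)
E
```

```text
t 18.65 collar-rel stage mm [ -49.9 -165.1   31.8] turn left/60deg [-0.014  0.002 -0.001] F stage [-23.01  -0.24  32.58] q [ 0.47  0.67 -0.37  1.85  0.36  0.7  -0.25] w 0.004540482376006148
```

The carriage is firmly against the stop: there is no further travel and 23 N of force. I back off and rise.

>>> servo_tool(
  increments=[
    [[0,-0.05,0],[0,0,0],1],
    [[0,-0.15,0],[0,0,0],1],
    [[0,-0.25,0],[0,0,0],1],
    [[0,-0.3,0],[0,0,0],1],
    [[0,-0.3,-0.25],[0,0,0],1],
    [[0,-0.3,-0.5],[0,0,0],1],
    [[0,-0.5,-0.75],[0,0,0],1],
    [[-0.2,-0.7,-0.8],[0,0,0],1],
    [[-0.4,-0.7,-0.8],[0,0,0],1],
    [[-0.6,-0.7,-0.8],[0,0,0],1],
    [[-0.6,-0.7,-0.8],[0,0,0],1],
    [[-0.6,-0.7,-0.8],[0,0,0],1],
  ],
)

```text
time: 19.85
position: [0.3925, -0.2505, 0.1914]
ee_rot: [[0.14, 0.99, 0.001], [0.99, -0.14, 0.0], [0.0, 0.0, -1.0]]
contact_force: [-0.3, 1.0, -0.6]
gripper_width: -0.001
grip_force: 0.0
```

```bash
python3 - <<'E'
from station import manip
from h import *
rep(manip); mark(manip,"scene"); d=mark(manip,"top")
c=cv2.resize(d["image"][155:260,225:385][...,::-1],None,fx=5,fy=5,interpolation=cv2.INTER_CUBIC); cv2.imwrite("pics/h.png",cv2.convertScaleAbs(c,alpha=1.6))
E
```

```text
t 19.85 collar-rel stage mm [-182.3 -285.1  191.4] turn left/60deg [ 0.    -0.    -0.002] F stage [-0.47  0.97 -0.56] q [ 0.86  0.27 -0.45  2.    0.15  0.9   0.19] w -0.0012342960214305548
scene darkest stage angles [156. 158. 154. 160. 152. 306. 150. 234.] [ 47.  56.  58.  87.  88. 112. 114. 115.] median 124.33333333333333
top darkest stage angles [158. 160. 156. 162. 154. 164. 152. 166.] [ 94.  96.  98. 105. 109. 115. 120. 124.] median 137.5
```

View pics/h.png

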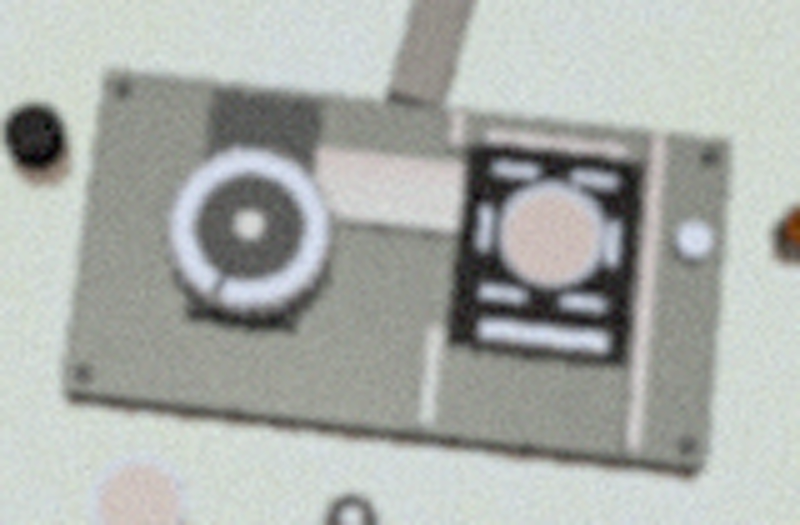

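The carriage is against the stop bar at (555,143) and the dish is centred in its seat at (551,234). The index mark is at (219,287), and nothing else has moved. I hand in.

```bash
python3 -c "
from station import manip
print(manip.hand_in())"
```

```text
the job is handed in; nothing more can be done
None
```

I handed the job in: the collar is about 1.94 turns open (12.2 rad, read from the index mark), the carriage is hard against the far stop, the dish is in its seat, and the bystanders visible in the last picture look unmoved; no verdict was returned.

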